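# Shim the hanging foot of a rocking balance with a wedge

### The job

The weighing balance rocks because its front right foot hangs clear of the bench. Push the wooden wedge along the bench, thin end first, under that foot until it is snug, without raising, lifting or shoving the balance; then press down with the fingertips on the balance's top corner above that foot to show that it no longer rocks, and move clear. Only push and press: lift nothing, and leave the tin, the ring clamp and the tweezers alone.

Things in the scene. Friction and masses are not known exactly. Their poses are not given: they have to be found in the camera images.
- balance: low grey and white weighing balance, loose, 1.6 to 2.2 kg, 130 (x) x 160 (y) mm. Origin on the bench under its middle; x to its back, y to its left. Housing from 16 to 52 mm above the bench, flat top; round steel pan (radius 41, top at 59 mm) centred at x = 20 mm. Three rubber feet stand on the bench, the front right one hangs; a few N down on that corner rock it
- wedge: loose light wooden wedge, 100 x 36 mm, 50 g. Origin on the bench under its middle; x points to the thin end (2 mm, at x = 50 mm). Top slopes 1 in 7 up to 14 mm at x = -34 mm, then flat to the square heel at x = -50 mm. Lies right of the balance, thin end roughly towards the hanging foot. Snug when the foot's middle is over x = 15.6 mm of the wedge
- hanging_foot (a point): lowest point of the hanging foot: a steel dome, radius 9 mm, 7 mm above the bench, 17 mm in from the right side and from the front of the housing (x = -48, y = -63 mm of the balance)
- corner_top (a point): point on the flat top of the balance (52 mm above the bench) straight above the hanging foot: where to press
- findings_tin: closed round white tin, 76 x 70 x 29 mm, origin under its middle; leave alone
- ring_clamp: wooden hand clamp for rings, a waisted stick 30 x 150 x 31 mm, lying along its y, origin under its middle; leave alone
- tweezers: steel tweezers, 13 x 122 x 8 mm, lying along their y, origin under their middle; leave alone
Mind the look-alikes: they are no part of the job. Of the things that look like the wedge, the smaller one is meant.

How it is judged:
By the outcome, as a careful person would: the job done as asked, in the order asked, and still so for the second after the job is handed in, with the robot touching nothing.
It also fails if it takes over 51 s, if anything falls off the work surface, if the arm or the gripper's body presses on something with over 40 N, if the wrist force passes 120 N, or if a joint passes its speed limit or range.

### The arm

A 7-joint arm with a two-finger parallel gripper is mounted at the origin on a cart in front of the work surface, level with it; the furniture and walls round the work are solid. World frame = base frame: x ahead of the robot, y to its left, z up, the work surface at z = 0. Lengths are in m, angles in rad, forces in N, time in s.
With the tool pointing down it reaches from about 0.425 to 0.875 m from the base axis. Payload 4.7 kg.
Tool frame: the origin (TCP) lies midway between the tips of the shut fingers; the grasp point (between the pads) lies 19 mm behind it; x points along the fingers, y is the direction in which the jaws open and shut, and the axes are right-handed (so a half turn about x gives the same grasp; the last joint's range is limited). The gripper opens to 87 mm and grips with 3 to 60 N. Pads are 19 mm wide; open, the fingers measure 117 mm over their backs; the gripper's body (75 mm by 190 mm) begins 51 mm behind the grasp point.
Start: joints at [-1.29, 0.321, -0.07, 1.45, 0.023, 1.371, -0.057], TCP at [0.171, 0.627, 0.223] pointing down, gripper open.
Joint ranges: [-2.86, 2.86], [-0.3, 2.09], [-1.38, 1.24], [0.06, 2.45], [-1.56, 4.7], [0.09, 2.05], [-2.69, 2.69]. Speed limits (rad/s): [2.57, 2.57, 3.14, 3.14, 3.14, 3.14, 3.14].

### API

Orientations are given as a rotation vector (axis times angle).
In Python, from bench import ctrl gives the robot as it stands. The module is installed in compiled form; this text tells all that it offers.
- The arm moves only by the shell command python3 -m jog 'ROWS' [FORCE]. ROWS is JSON, a list of rows, each an object with "rot": the turn, a rotation vector about the tool's x, y, z in units of 5 degrees (1.0 is 5 degrees), a list of three; "travel": the shift along the tool's x, y, z in units of 0.3 m (1.0 is 0.3 m), a list of three; "jaw": the closure, from -1 (fully open) to 1 (shut), so that 0 is half open. In form: [{"rot": [ax, ay, az], "travel": [tx, ty, tz], "jaw": jaw}, ...]. A call has 1 to 8 rows; each row shifts and turns the commanded pose from where the row before left it, along the tool's axes as they then stand; what a row does not reach is not made up. A row lasts 1/10 s, in which the tool goes at most 50 mm and 8.59 degrees, less where a joint would pass 70% of its speed; a pose out of reach is approached as far as the arm can. A call with a number of a shift or a turn outside -1 to 1 is refused whole. A call with a gripper value outside its range is refused whole. The fingers move at their own pace and stop on an object; FORCE is the grip in N (left out, the last holds). Time passes only in rows, so rows that do not move let the fingers close. It gives the time, the measured TCP pose, the force and the opening at its end, in the units of the state.
- ctrl.get_state(): the state, without advancing time (a new reading comes with each control period).
- ctrl.get_image(name): name is "side" or "top"; returns the picture (480x640x3 uint8, red, green, blue); there is no depth.
- ctrl.camera_model(name): a dict with "mtx" (3x3 intrinsics, pixels), "extrinsics" (4x4, takes a point from world to camera coordinates). Camera axes: x right, y up, looking along -z (the intrinsics and any distortion apply to the point x, -y, -z); pixel columns grow to the right and rows downward; lengths in m; the calibration is good to about 2 mm. A picture is of the moment at which its call begins. camera_model takes no time and is no camera call.
- ctrl.close_job(): hands the job in, once; it reports no verdict.
The state is a dict: "time": time; "joint_positions": joint angles; "qd": joint speeds; "joint_torque": joint torques, N m; "position": TCP position; "tool_rot": TCP orientation; "ft_force": force on the tool from outside, world axes, zero at the start; "torque": the same for the moment, N m; "grip_width": opening from 0.0 (shut) to 1.0 (fully open).
Only numpy, scipy, OpenCV 4.12 (cv2) and the standard library are available. Lean on these libraries where they do the work, as an engineer would, in place of code of your own. Each camera call takes 0.05 s, during which the arm holds its last target.

## Working session

There is one attempt and no reset: what is moved stays moved. The work goes in short steps, Python scripts to look and compute and a shell command to move; the robot and the scene stay as the last step left them, time stands still between calls to the robot, and variables do not carry over. Pictures are saved under pics/ and viewed, and the job is handed in when it is done.

```bash
mkdir -p pics
python3 - <<'E'
from bench import ctrl
import cv2
for n in("top","side"):
    im=ctrl.get_image(n); cv2.imwrite(f"pics/{n}0.png",im[:,:,::-1])
    m=ctrl.camera_model(n); print(n,m)
print(ctrl.get_state())
E
```

```text
top {'mtx': array([[501.17899824,   0.        , 326.01959026],
       [  0.        , 501.17899824, 239.38708329],
       [  0.        ,   0.        ,   1.        ]]), 'extrinsics': array([[-0.01503907, -0.99987054, -0.00572012,  0.07189831],
       [ 0.99313796, -0.01560087,  0.11590346, -0.49008685],
       [-0.1159777 , -0.00393779,  0.99324401, -1.10886622],
       [ 0.        ,  0.        ,  0.        ,  1.        ]])}
side {'mtx': array([[517.73909729,   0.        , 318.96047348],
       [  0.        , 517.73909729, 234.572483  ],
       [  0.        ,   0.        ,   1.        ]]), 'extrinsics': array([[ 0.71133441,  0.70283341,  0.00534363, -0.41312999],
       [-0.49001323,  0.49046101,  0.72064903,  0.14927649],
       [ 0.50387537, -0.51524091,  0.69327946, -1.32391818],
       [ 0.        ,  0.        ,  0.        ,  1.        ]])}
{'time': 0.1, 'joint_positions': array([-1.28987243,  0.32174921, -0.07010245,  1.45155413,  0.02263461,
        1.37080709, -0.05689603]), 'qd': array([ 0.00050495, -0.00147521,  0.00044382, -0.00355715, -0.00177034,
       -0.00054989,  0.00087867]), 'joint_torque': array([-2.61263622e-04, -4.92573845e+01, -4.05941913e-01, -3.13400388e+01,
       -6.42351480e-02,  3.95556504e-02,  1.05423298e-04]), 'position': array([0.17130168, 0.62650394, 0.22157025]), 'tool_rot': array([ 0.20805024,  1.56074174, -0.21077014]), 'ft_force': array([-0.34681305,  0.2132045 ,  0.27514415]), 'torque': array([0.07210962, 0.01089096, 0.00495493]), 'grip_width': 1.0019329291626127}
```

View pics/top0.png

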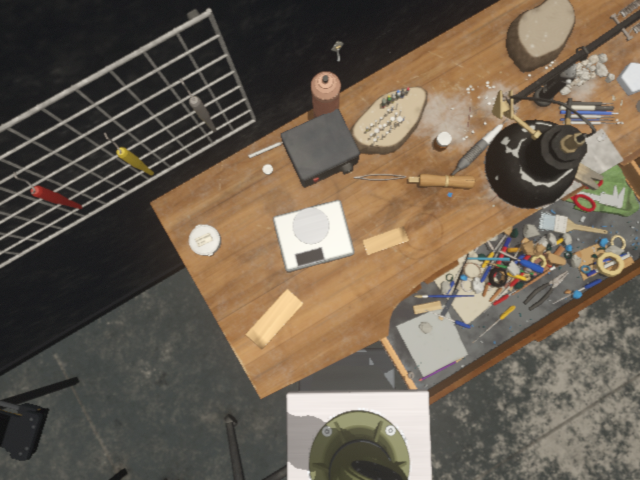

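View pics/side0.png

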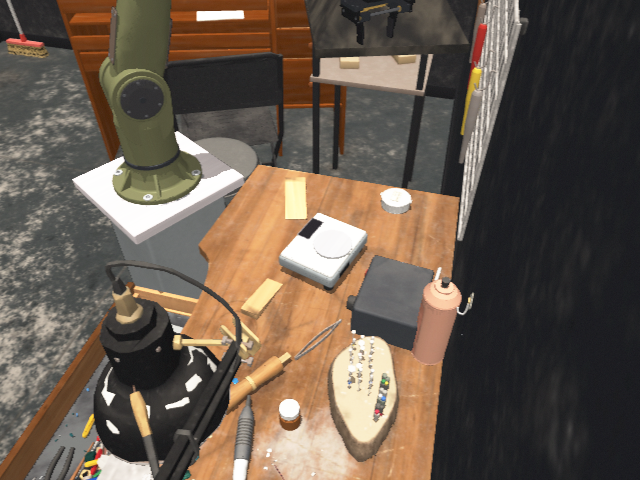

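Wedge look-alikes in the top view are a small wedge at (386,240), right of the balance, and a larger one at (275,318). The description calls for the smaller, so (386,240). I'll check it in close crops.

Run:
```python
import cv2
a=cv2.imread("pics/top0.png"); c=a[190:280,265:415]; cv2.imwrite("pics/crop_t.png",cv2.resize(c,None,fx=5.3,fy=5.3,interpolation=cv2.INTER_CUBIC))
a=cv2.imread("pics/side0.png"); c=a[205:325,230:380]; cv2.imwrite("pics/crop_s.png",cv2.resize(c,None,fx=5,fy=5,interpolation=cv2.INTER_CUBIC))
```

```text
(no output)
```

View pics/crop_t.png

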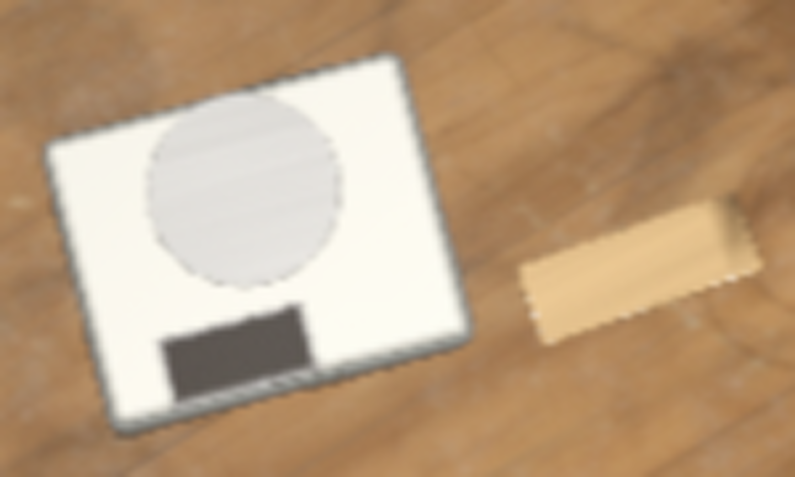

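View pics/crop_s.png

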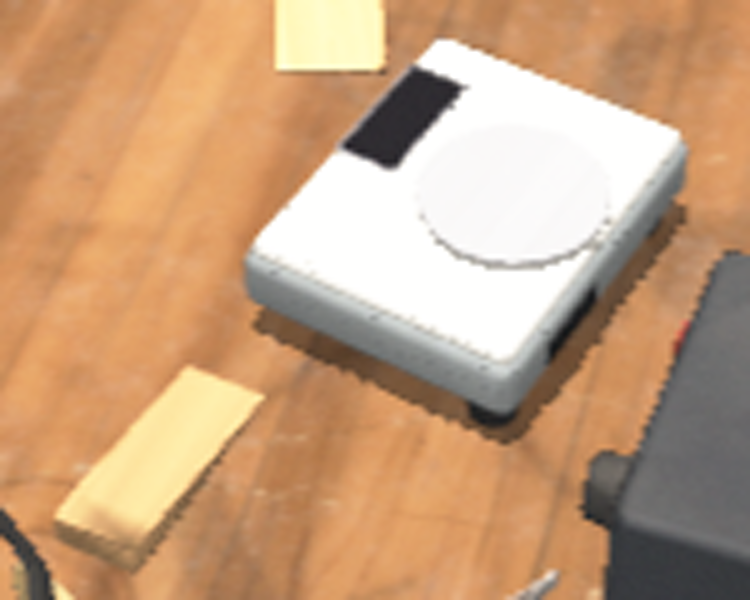

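Both crops confirm the smaller block at (386,240) is the wedge, thin end toward the balance (thin corners at crop (519,265) and (547,345)). Next I fit poses from both views.

```bash
cat > h.py <<'E'
import numpy as np
from scipy.optimize import least_squares
from scipy.spatial.transform import Rotation as R
from bench import ctrl
CM={n:ctrl.camera_model(n) for n in("top","side")}
def proj(n,P):
    m=CM[n];c=m["extrinsics"][:3]@np.r_[P,1];c=c*[1,-1,-1];p=m["mtx"]@c;return p[:2]/p[2]
def world(p,q):
    c,s=np.cos(p[2]),np.sin(p[2]);return np.array([p[0]+c*q[0]-s*q[1],p[1]+s*q[0]+c*q[1],q[2]])
def unc(n,u,s,o): return (np.array(u)+.5)/s-.5+np.array(o)
def fit(obs,p0):
    f=lambda p:np.concatenate([proj(n,world(p,np.array(q)/1e3))-u for n,q,u in obs])
    r=least_squares(f,p0,loss="soft_l1");return r.x,f(r.x).reshape(-1,2)
def toworld(n,u,z):
    m=CM[n];E=m["extrinsics"];d=np.linalg.inv(m["mtx"])@np.r_[u,1]*[1,-1,-1]
    d=E[:3,:3].T@d;C=-E[:3,:3].T@E[:3,3];return C+d*(z-C[2])/d[2]
E
python3 - <<'E'
from h import *
T=lambda *u:unc("top",u,5.3,(265,190)); S=lambda *u:unc("side",u,5,(230,205))
b=[("top",(20,0,59),T(245,190)),("top",(65,80,47),T(47,145)),("top",(65,-80,47),T(400,52)),("top",(-65,-80,47),T(472,338)),("top",(-65,80,47),T(116,434)),
("side",(20,0,59),S(514,193)),("side",(-65,-80,47),S(245,252)),("side",(65,-80,50),S(515,370)),("side",(65,80,47),S(688,140))]
w=[("top",(50,18,2),T(547,345)),("top",(50,-18,2),T(519,264)),("top",(-50,-18,14),T(733,193)),("top",(-50,18,14),T(762,268)),
("side",(50,18,2),S(188,366)),("side",(50,-18,2),S(266,398)),("side",(-50,18,14),S(55,515)),("side",(-50,-18,0),S(132,572))]
for o,p0 in((b,(.5,.08,.2)),(w,(.47,-.07,1.7))):
    p,r=fit(o,p0);print(p.round(4),np.degrees(p[2]));print(r.round(1).tolist())
    if o is b:bp=p
    else: wp=p
f=world(bp,(-.048,-.063,.007));print("foot",f)
c,s=np.cos(wp[2]),np.sin(wp[2]);d=f[:2]-wp[:2];print("foot in wedge",d@[c,s],d@[-s,c])
np.savez("pose.npz",b=bp,w=wp)
for n in CM: print(n,-CM[n]["extrinsics"][:3,:3].T@CM[n]["extrinsics"][:3,3])
E
```

```text
[0.5011 0.0926 0.2502] 14.337324746348017
[[-0.1, -0.6], [-2.1, -1.1], [-0.0, -2.0], [1.9, -0.6], [-0.4, 0.2], [-0.9, -1.2], [-2.5, -0.0], [-1.1, -0.2], [0.7, -1.6]]
[ 0.4909 -0.0722  1.8735] 107.34407532808787
[[-0.8, -0.7], [-0.5, -0.1], [0.6, -0.8], [0.3, -0.2], [-0.1, -0.5], [-0.7, -0.8], [-0.8, -0.0], [0.1, -0.1]]
foot [0.47019643 0.01968924 0.007     ]
foot in wedge 0.0938738678325905 -0.007604482353129132
top [0.35920138 0.05987674 1.15858877]
side [ 1.0341108  -0.46498954  0.81247694]
```

```bash
cat >> h.py <<'E'
def report(tx,ty,tz,phi):
    """shift in tool frame to a world target; turn about tool x so that the tool z (or -z) points along heading phi"""
    s=ctrl.get_state();M=R.from_rotvec(s["tool_rot"]).as_matrix();p=np.array(s["position"])
    d=np.array([tx,ty,tz])-p
    print("t",s["time"],"pos",p.round(4),"F",s["ft_force"].round(2));print("tool axes cols\n",M.round(4))
    print("shift tool units",(M.T@d/0.3).round(4))
    a=M.T@np.array([np.cos(phi),np.sin(phi),0]);ang=np.degrees(np.arctan2(-a[1],a[2]));ang=(ang+90)%180-90
    print("turn about x deg",ang,"units",ang/5)
    down=M.T@[0,0,-1.];print("down in tool",down, "tilt fix units",np.degrees(np.cross([1,0,0],down))/5)
E
python3 - <<'E'
from h import *
Z=np.load("pose.npz");w=Z["w"]
phi=np.radians(104);d=np.array([np.cos(phi),np.sin(phi)]);dw=np.array([np.cos(w[2]),np.sin(w[2])])
pre=w[:2]-dw*(.05+.0095+.02);print("pre",pre)
report(.38,.35,.2,phi)
report(*pre,.2,phi)
for u in((440,181),(385,178),(500,105),(545,140),(320,70)):print(u,toworld("top",u,.0))
E
```

```text
pre [ 0.51462206 -0.14806859]
t 0.1 pos [0.1713 0.6265 0.2216] F [-0.35  0.21  0.28]
tool axes cols
 [[-3.000e-04  2.636e-01  9.646e-01]
 [-1.700e-03  9.646e-01 -2.636e-01]
 [-1.000e+00 -1.700e-03  1.000e-04]]
shift tool units [ 0.0732 -0.7056  0.914 ]
turn about x deg 60.71526808069291 units 12.143053616138582
down in tool [ 9.99998502e-01  1.72641620e-03 -1.22041544e-04] tilt fix units [-0.          0.00139849  0.01978327]
t 0.1 pos [0.1713 0.6265 0.2216] F [-0.35  0.21  0.28]
tool axes cols
 [[-3.000e-04  2.636e-01  9.646e-01]
 [-1.700e-03  9.646e-01 -2.636e-01]
 [-1.000e+00 -1.700e-03  1.000e-04]]
shift tool units [ 0.0759 -2.1888  1.7845]
turn about x deg 60.71526808069291 units 12.143053616138582
down in tool [ 9.99998502e-01  1.72641620e-03 -1.22041544e-04] tilt fix units [-0.          0.00139849  0.01978327]
(440, 181) [ 0.62876833 -0.20616775  0.        ]
(385, 178) [ 0.63811382 -0.0768771   0.        ]
(500, 105) [ 0.81230067 -0.35751368  0.        ]
(545, 140) [ 0.72407751 -0.45944968  0.        ]
(320, 70) [0.90790989 0.07284021 0.        ]
```

```bash
python3 -m jog '[{"rot":[0,0,0],"travel":[0,-0.088,0.114],"jaw":1},{"rot":[0,0,0],"travel":[0,-0.088,0.114],"jaw":1},{"rot":[0,0,0],"travel":[0,-0.088,0.114],"jaw":1},{"rot":[0,0,0],"travel":[0,-0.088,0.114],"jaw":1},{"rot":[0,0,0],"travel":[0,-0.088,0.114],"jaw":1},{"rot":[0,0,0],"travel":[0,-0.088,0.114],"jaw":1},{"rot":[0,0,0],"travel":[0,-0.088,0.114],"jaw":1},{"rot":[0,0,0],"travel":[0,-0.088,0.114],"jaw":1}]' 20
python3 -c "
from h import *
report(.5146,-.1481,.2,np.radians(104))"
```

```text
time: 0.9
position: [0.3803, 0.3494, 0.2223]
tool_rot: [0.209, 1.561, -0.21]
ft_force: [-0.8, 0.7, -0.2]
grip_width: 0.359
t 0.9 pos [0.3803 0.3494 0.2223] F [-0.82  0.67 -0.19]
tool axes cols
 [[-3.000e-04  2.636e-01  9.646e-01]
 [-2.000e-04  9.646e-01 -2.636e-01]
 [-1.000e+00 -2.000e-04 -2.000e-04]]
shift tool units [ 0.0744 -1.4815  0.869 ]
turn about x deg 60.7151351580907 units 12.143027031618141
down in tool [9.99999954e-01 2.28539266e-04 1.99740929e-04] tilt fix units [ 0.         -0.00228886  0.00261887]
```

```bash
python3 -m jog '[{"rot":[0,0,0],"travel":[0,-0.1235,0.0724],"jaw":1},{"rot":[0,0,0],"travel":[0,-0.1235,0.0724],"jaw":1},{"rot":[0,0,0],"travel":[0,-0.1235,0.0724],"jaw":1},{"rot":[0,0,0],"travel":[0,-0.1235,0.0724],"jaw":1},{"rot":[0,0,0],"travel":[0,-0.1235,0.0724],"jaw":1},{"rot":[0,0,0],"travel":[0,-0.1235,0.0724],"jaw":1},{"rot":[0,0,0],"travel":[0,-0.1235,0.0724],"jaw":1},{"rot":[0,0,0],"travel":[0,-0.1235,0.0724],"jaw":1}]' && python3 -m jog '[{"rot":[0,0,0],"travel":[0,-0.1235,0.0724],"jaw":1},{"rot":[0,0,0],"travel":[0,-0.1235,0.0724],"jaw":1},{"rot":[0,0,0],"travel":[0,-0.1235,0.0724],"jaw":1},{"rot":[0,0,0],"travel":[0,-0.1235,0.0724],"jaw":1},{"rot":[1,0,0],"travel":[0,0,0],"jaw":1},{"rot":[1,0,0],"travel":[0,0,0],"jaw":1},{"rot":[1,0,0],"travel":[0,0,0],"jaw":1},{"rot":[1,0,0],"travel":[0,0,0],"jaw":1}]' && python3 -m jog '[{"rot":[1,0,0],"travel":[0,0,0],"jaw":1},{"rot":[1,0,0],"travel":[0,0,0],"jaw":1},{"rot":[1,0,0],"travel":[0,0,0],"jaw":1},{"rot":[1,0,0],"travel":[0,0,0],"jaw":1},{"rot":[1,0,0],"travel":[0,0,0],"jaw":1},{"rot":[1,0,0],"travel":[0,0,0],"jaw":1},{"rot":[1,0,0],"travel":[0,0,0],"jaw":1},{"rot":[1,0,0],"travel":[0,0,0],"jaw":1}]'
python3 - <<'E'
from h import *; import cv2
report(.5146,-.1481,.1,np.radians(104))
cv2.imwrite("pics/s1.png",ctrl.get_image("side")[:,:,::-1])
E
```

```text
time: 1.7
position: [0.469, 0.0177, 0.2224]
tool_rot: [0.21, 1.561, -0.209]
ft_force: [0.0, -0.5, 0.6]
grip_width: 0.006
time: 2.5
position: [0.5135, -0.1465, 0.2221]
tool_rot: [0.485, 1.517, -0.486]
ft_force: [0.5, 0.1, 0.1]
grip_width: 0.001
time: 3.3
position: [0.5135, -0.1463, 0.2222]
tool_rot: [1.021, 1.319, -1.021]
ft_force: [-0.1, -0.1, 0.2]
grip_width: 0.009
t 3.3 pos [ 0.5135 -0.1463  0.2222] F [-0.1  -0.08  0.23]
tool axes cols
 [[-7.000e-04  9.681e-01  2.506e-01]
 [ 2.000e-04  2.506e-01 -9.681e-01]
 [-1.000e+00 -7.000e-04 -4.000e-04]]
shift tool units [0.4072 0.0023 0.0068]
turn about x deg 0.5100801036393818 units 0.10201602072787637
down in tool [9.99999708e-01 6.55086675e-04 3.93353328e-04] tilt fix units [ 0.         -0.0045075   0.00750674]
```

View pics/s1.png

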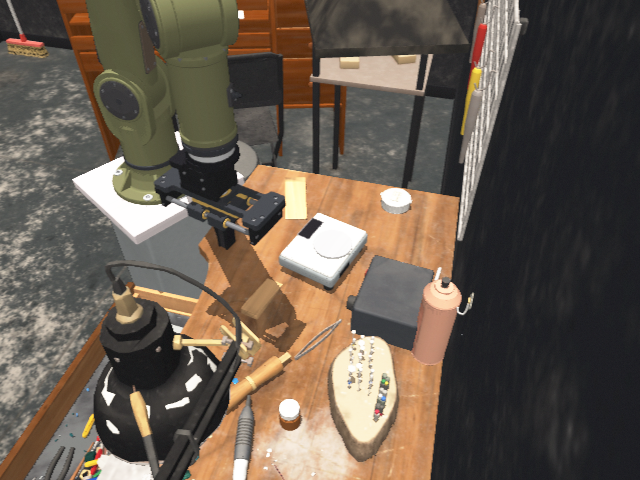

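```bash
python3 -m jog '[{"rot":[0.1,0,0],"travel":[0.11,0,0],"jaw":1},{"rot":[0,0,0],"travel":[0.11,0,0],"jaw":1},{"rot":[0,0,0],"travel":[0.11,0,0],"jaw":1},{"rot":[0,0,0],"travel":[0.11,0,0],"jaw":1},{"rot":[0,0,0],"travel":[0.11,0,0],"jaw":1},{"rot":[0,0,0],"travel":[0.11,0,0],"jaw":1},{"rot":[0,0,0],"travel":[0.035,0,0],"jaw":1},{"rot":[0,0,0],"travel":[0.02,0,0],"jaw":1}]'
python3 - <<'E'
from h import *; import cv2
report(.5146,-.1481,.006,np.radians(104))
i=ctrl.get_image("side")[:,:,::-1]
cv2.imwrite("pics/s2.png",cv2.resize(i[205:325,210:360],None,fx=5,fy=5,interpolation=cv2.INTER_CUBIC))
i=ctrl.get_image("top")[:,:,::-1]
cv2.imwrite("pics/t2.png",cv2.resize(i[190:280,275:425],None,fx=5.3,fy=5.3,interpolation=cv2.INTER_CUBIC))
E
```

```text
time: 4.15
position: [0.5131, -0.1464, 0.0072]
tool_rot: [1.023, 1.318, -1.025]
ft_force: [0.1, 0.4, -0.5]
grip_width: 0.006
t 4.15 pos [ 0.5131 -0.1464  0.0072] F [ 0.15  0.42 -0.46]
tool axes cols
 [[-2.000e-03  9.692e-01  2.462e-01]
 [-1.000e-04  2.462e-01 -9.692e-01]
 [-1.000e+00 -2.000e-03 -4.000e-04]]
shift tool units [0.0039 0.0034 0.0066]
turn about x deg 0.2518972607695389 units 0.05037945215390778
down in tool [9.99997980e-01 1.97656768e-03 3.66227689e-04] tilt fix units [ 0.         -0.00419666  0.0226498 ]
```

View pics/s2.png

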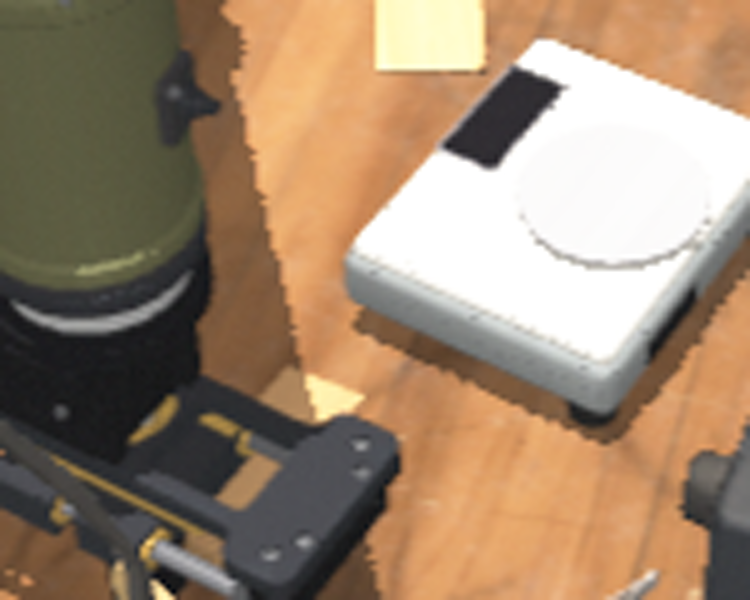

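View pics/t2.png

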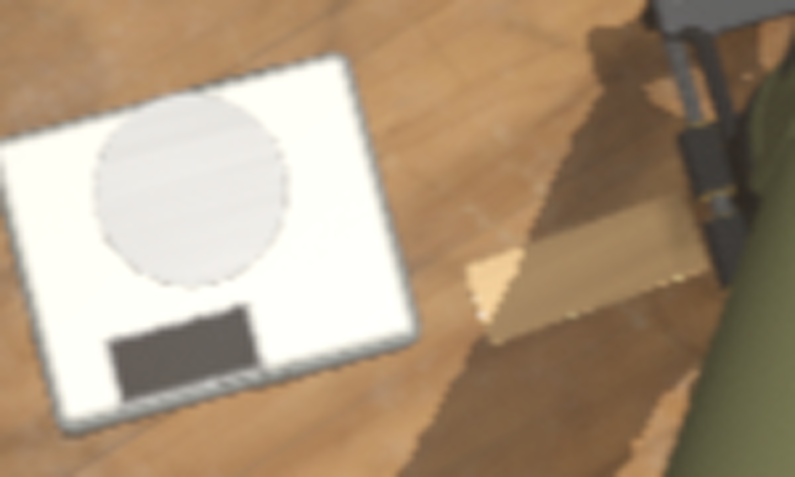

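```bash
python3 -m jog '[{"rot":[0,0,0],"travel":[0,0,-0.02],"jaw":1},{"rot":[0,0,0],"travel":[0,0,-0.02],"jaw":1},{"rot":[0,0,0],"travel":[0,0,-0.015],"jaw":1},{"rot":[0,0,0],"travel":[0,0,-0.015],"jaw":1},{"rot":[0,0,0],"travel":[0,0,-0.02],"jaw":1},{"rot":[0,0,0],"travel":[0,0,-0.02],"jaw":1},{"rot":[0,0,0],"travel":[0,0,-0.02],"jaw":1},{"rot":[0,0,0],"travel":[0,0,-0.02],"jaw":1}]'
python3 - <<'E'
from h import *; import cv2
report(.4884,-.0532,.007,np.radians(104))
i=ctrl.get_image("top")[:,:,::-1]
cv2.imwrite("pics/t3.png",cv2.resize(i[190:280,275:425],None,fx=5.3,fy=5.3,interpolation=cv2.INTER_CUBIC))
E
```

```text
time: 5.05
position: [0.5027, -0.1022, 0.0081]
tool_rot: [1.025, 1.316, -1.024]
ft_force: [1.0, -0.1, -0.1]
grip_width: 0.002
t 5.05 pos [ 0.5027 -0.1022  0.0081] F [ 1.   -0.06 -0.11]
tool axes cols
 [[ 1.000e-04  9.694e-01  2.457e-01]
 [ 1.000e-04  2.457e-01 -9.694e-01]
 [-1.000e+00  1.000e-04 -0.000e+00]]
shift tool units [ 0.0035 -0.006  -0.1702]
turn about x deg 0.2215210380042265 units 0.0443042076008453
down in tool [ 9.99999995e-01 -8.54428321e-05  4.97416505e-05] tilt fix units [ 0.        -0.00057   -0.0009791]
```

View pics/t3.png

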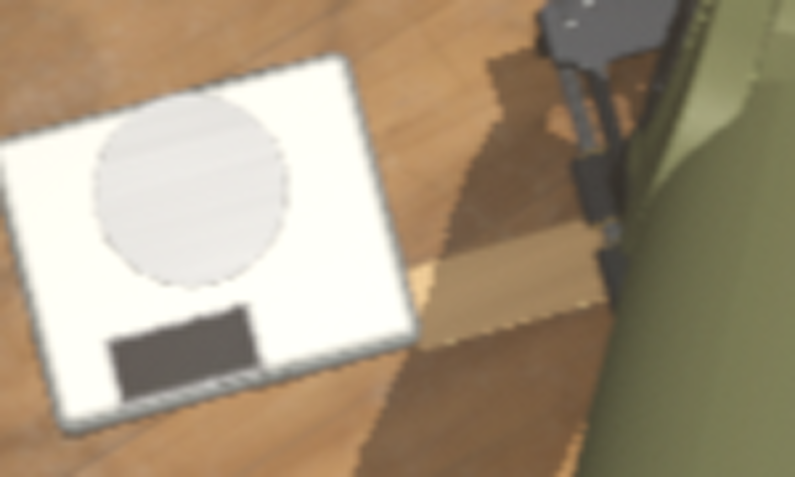

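Run:
```python
from h import *
Z=np.load("pose.npz");f=world(Z["b"],(-.048,-.063,.007))[:2]
T=lambda *u:unc("top",u,5.3,(275,190))
L=[toworld("top",T(428,348),.003),toworld("top",T(606,300),.014)]
U=[toworld("top",T(440,262),.004),toworld("top",T(583,224),.012)]
print(L,U)
for l in(L,U): v=l[0]-l[1];print("heading",np.degrees(np.arctan2(v[1],v[0])))
phi=np.radians(104.2);d=np.array([np.cos(phi),np.sin(phi)]);n=np.array([-d[1],d[0]])
for q in L+U:print(((q[:2]-f)@d).round(4),((q[:2]-f)@n).round(4))
s=ctrl.get_state();print("tcp",(np.array(s["position"][:2])-f)@d,(np.array(s["position"][:2])-f)@n)
```

```text
[array([ 0.45613802, -0.00279184,  0.003     ]), array([ 0.47485519, -0.07966093,  0.014     ])] [array([ 0.49370557, -0.00880883,  0.004     ]), array([ 0.50843868, -0.07088962,  0.012     ])]
heading 103.68487446621312
heading 103.3505429640669
-0.0183 0.0191
-0.0975 0.0199
-0.0334 -0.0158
-0.0972 -0.0149
tcp -0.12491039468289283 -0.001604787049491565
```

```bash
python3 -m jog '[{"rot":[0,0,0],"travel":[0,-0.001,-0.02],"jaw":1},{"rot":[0,0,0],"travel":[0,-0.001,-0.02],"jaw":1},{"rot":[0,0,0],"travel":[0,-0.001,-0.02],"jaw":1},{"rot":[0,0,0],"travel":[0,-0.001,-0.02],"jaw":1},{"rot":[0,0,0],"travel":[0,-0.001,-0.02],"jaw":1},{"rot":[0,0,0],"travel":[0,-0.001,-0.02],"jaw":1},{"rot":[0,0,0],"travel":[0,0,-0.01],"jaw":1},{"rot":[0,0,0],"travel":[0,0,0],"jaw":1}]'
python3 - <<'E'
from h import *; import cv2
report(.4884,-.0532,.007,np.radians(104))
i=ctrl.get_image("top")[:,:,::-1]
cv2.imwrite("pics/t4.png",cv2.resize(i[190:280,275:425],None,fx=5.3,fy=5.3,interpolation=cv2.INTER_CUBIC))
i=ctrl.get_image("side")[:,:,::-1]
cv2.imwrite("pics/s4.png",cv2.resize(i[205:325,210:360],None,fx=5,fy=5,interpolation=cv2.INTER_CUBIC))
E
```

```text
time: 5.9
position: [0.4914, -0.0647, 0.008]
tool_rot: [1.024, 1.317, -1.024]
ft_force: [-0.0, 0.5, -0.4]
grip_width: 0.007
t 5.9 pos [ 0.4914 -0.0647  0.008 ] F [-0.01  0.54 -0.44]
tool axes cols
 [[-1.000e-04  9.692e-01  2.465e-01]
 [ 5.000e-04  2.465e-01 -9.692e-01]
 [-1.000e+00  0.000e+00 -5.000e-04]]
shift tool units [ 0.0034 -0.0001 -0.0396]
turn about x deg 0.2680050503516327 units 0.05360101007032654
down in tool [ 9.99999877e-01 -2.40480489e-05  4.95104054e-04] tilt fix units [ 0.         -0.00567347 -0.00027557]
```

View pics/t4.png

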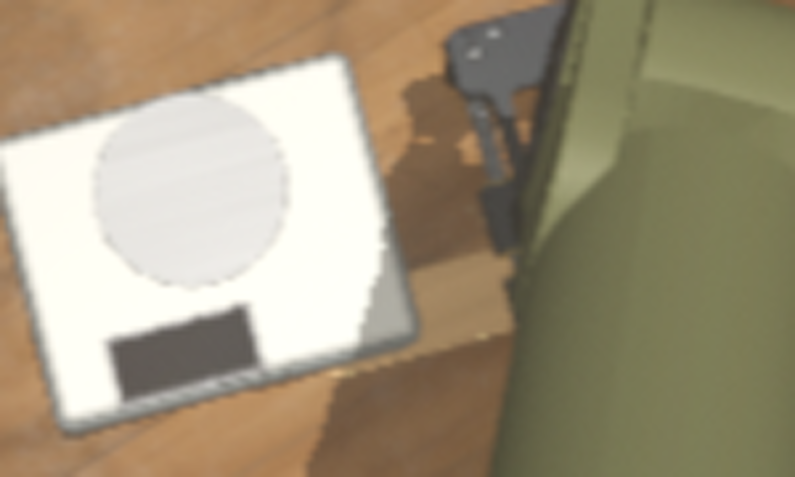

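View pics/s4.png

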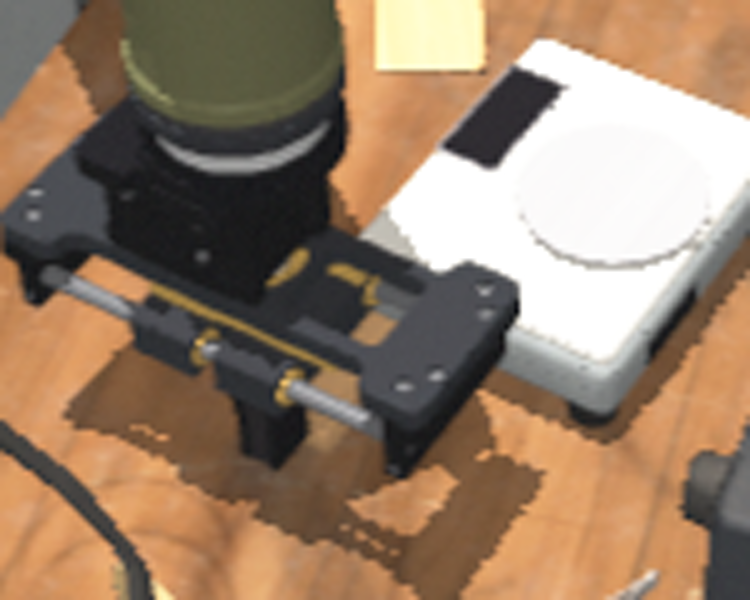

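```bash
python3 -m jog '[{"rot":[0,0,0],"travel":[0,0,-0.005],"jaw":1},{"rot":[0,0,0],"travel":[0,0,-0.005],"jaw":1},{"rot":[0,0,0],"travel":[0,0,-0.005],"jaw":1},{"rot":[0,0,0],"travel":[0,0,-0.005],"jaw":1},{"rot":[0,0,0],"travel":[0,0,-0.005],"jaw":1}]'
python3 -m jog '[{"rot":[0,0,0],"travel":[0,0,-0.003],"jaw":1},{"rot":[0,0,0],"travel":[0,0,0],"jaw":1}]'
python3 -m jog '[{"rot":[0,0,0],"travel":[0,0,-0.003],"jaw":1},{"rot":[0,0,0],"travel":[0,0,0],"jaw":1}]'
```

```text
time: 6.5
position: [0.4897, -0.0581, 0.0081]
tool_rot: [1.025, 1.316, -1.024]
ft_force: [-0.1, -0.4, 0.4]
grip_width: 0.006
time: 6.7
position: [0.4894, -0.057, 0.0081]
tool_rot: [1.025, 1.317, -1.024]
ft_force: [-0.0, -0.3, -1.4]
grip_width: 0.008
time: 6.9
position: [0.4891, -0.0563, 0.008]
tool_rot: [1.025, 1.317, -1.024]
ft_force: [0.1, 0.2, -0.7]
grip_width: 0.005
```

```bash
python3 -m jog '[{"rot":[0,0,0],"travel":[0,0,-0.003],"jaw":1},{"rot":[0,0,0],"travel":[0,0,0],"jaw":1}]'
python3 -m jog '[{"rot":[0,0,0],"travel":[0,0,-0.002],"jaw":1},{"rot":[0,0,0],"travel":[0,0,0],"jaw":1}]'
python3 - <<'E'
from h import *; import cv2
report(.4884,-.0532,.007,np.radians(104))
i=ctrl.get_image("top")[:,:,::-1]; cv2.imwrite("pics/t5full.png",i)
cv2.imwrite("pics/t5.png",cv2.resize(i[220:280,320:420],None,fx=8,fy=8,interpolation=cv2.INTER_CUBIC))
print(ctrl.get_state()["ft_force"])
i=ctrl.get_image("side")[:,:,::-1];cv2.imwrite("pics/s5full.png",i)
print(ctrl.get_state()["ft_force"])
# compare balance vs start
a=cv2.imread("pics/top0.png")[185:285,265:350].astype(int);b=cv2.imread("pics/t5full.png")[185:285,265:350].astype(int)
print("balance diff",abs(a-b)[:,:55].max(),abs(a-b).mean())
E
```

```text
time: 7.1
position: [0.4889, -0.0554, 0.008]
tool_rot: [1.025, 1.317, -1.024]
ft_force: [1.0, 0.5, -0.2]
grip_width: 0.006
time: 7.3
position: [0.4888, -0.0549, 0.008]
tool_rot: [1.025, 1.317, -1.024]
ft_force: [-0.7, -0.7, -0.5]
grip_width: 0.008
t 7.3 pos [ 0.4888 -0.0549  0.008 ] F [-0.72 -0.68 -0.5 ]
tool axes cols
 [[-0.000e+00  9.694e-01  2.456e-01]
 [ 1.000e-04  2.456e-01 -9.694e-01]
 [-1.000e+00  0.000e+00 -1.000e-04]]
shift tool units [ 0.0035  0.0001 -0.0057]
turn about x deg 0.21827207403393345 units 0.04365441480678669
down in tool [ 9.99999994e-01 -1.06925829e-05  1.09260915e-04] tilt fix units [ 0.         -0.00125204 -0.00012253]
[-0.030217    0.06643782  0.14653034]
[ 0.59669491  0.25654118 -0.20854985]
balance diff 8 9.381058823529411
```

View pics/t5.png

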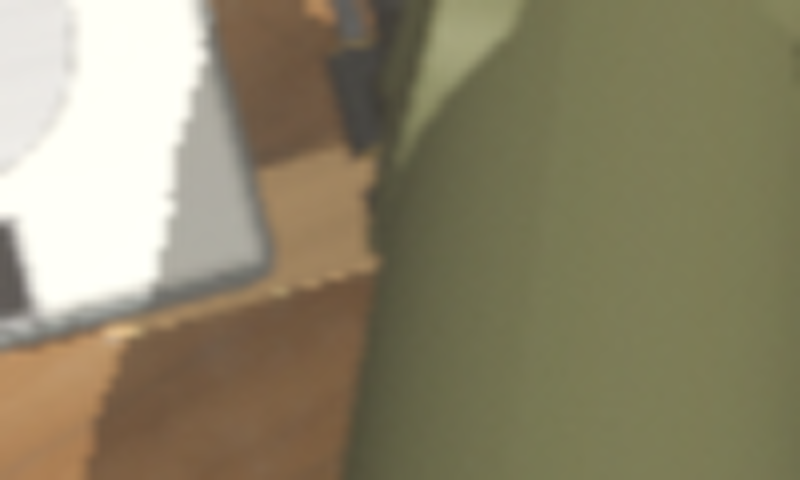

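Run:
```python
from h import *
f=world(np.load("pose.npz")["b"],(-.048,-.063,.007))[:2]
phi=np.radians(103.8);d=np.array([np.cos(phi),np.sin(phi)]);n=np.array([-d[1],d[0]])
for u in((106,332),(104,330)):
  q=toworld("top",unc("top",u,8,(320,220)),.002)[:2]-f;print("ahead",q@d,"lat",q@n)
s=ctrl.get_state();print("heel from tcp",(s["position"][:2]-f)@d+.0095)
```

```text
ahead 0.03532178688472171 lat 0.01874532542999332
ahead 0.03573339001014024 lat 0.018038970166888817
heel from tcp -0.06736363812970211
```

```bash
python3 -m jog '[{"rot":[0,0,0],"travel":[0,0,-0.002],"jaw":1}]'|sed -n '2p;4p'
python3 -m jog '[{"rot":[0,0,0],"travel":[0,0,0],"jaw":1}]'|grep force
python3 -m jog '[{"rot":[0,0,0],"travel":[0,0,0],"jaw":1}]'|grep force
python3 -m jog '[{"rot":[0,0,0],"travel":[0,0,-0.002],"jaw":1}]'|sed -n '2p;4p'
python3 -m jog '[{"rot":[0,0,0],"travel":[0,0,0],"jaw":1}]'|grep force
python3 -m jog '[{"rot":[0,0,0],"travel":[0,0,0],"jaw":1}]'|grep force
```

```text
position: [0.4887, -0.0544, 0.0081]
ft_force: [0.5, -0.2, -1.0]
ft_force: [-0.0, 0.5, 0.2]
ft_force: [-0.5, -0.0, 0.5]
position: [0.4886, -0.0539, 0.0081]
ft_force: [-0.2, -0.3, 0.1]
ft_force: [-0.2, -0.5, 0.3]
ft_force: [-0.3, 0.0, -0.1]
```

```bash
python3 -m jog '[{"rot":[0,0,0],"travel":[0,0,-0.0015],"jaw":1}]'|sed -n '2p;4p'
python3 -m jog '[{"rot":[0,0,0],"travel":[0,0,0],"jaw":1}]'|grep force
python3 -m jog '[{"rot":[0,0,0],"travel":[0,0,0],"jaw":1}]'|grep force
python3 -m jog '[{"rot":[0,0,0],"travel":[0,0,-0.0015],"jaw":1}]'|sed -n '2p;4p'
python3 -m jog '[{"rot":[0,0,0],"travel":[0,0,0],"jaw":1}]'|grep force
python3 -m jog '[{"rot":[0,0,0],"travel":[0,0,0],"jaw":1}]'|grep force
python3 - <<'E'
from h import *; import cv2
i=ctrl.get_image("top")[:,:,::-1]; cv2.imwrite("pics/t6full.png",i)
cv2.imwrite("pics/t6.png",cv2.resize(i[220:280,320:420],None,fx=8,fy=8,interpolation=cv2.INTER_CUBIC))
E
```

```text
position: [0.4885, -0.0535, 0.0081]
ft_force: [-0.3, -0.1, -0.9]
ft_force: [0.2, 0.2, -0.2]
ft_force: [-0.1, -0.3, -0.1]
position: [0.4884, -0.0531, 0.0081]
ft_force: [0.8, -2.1, 0.7]
ft_force: [-0.2, -1.3, -0.2]
ft_force: [0.5, -1.6, 0.9]
```

View pics/t6.png

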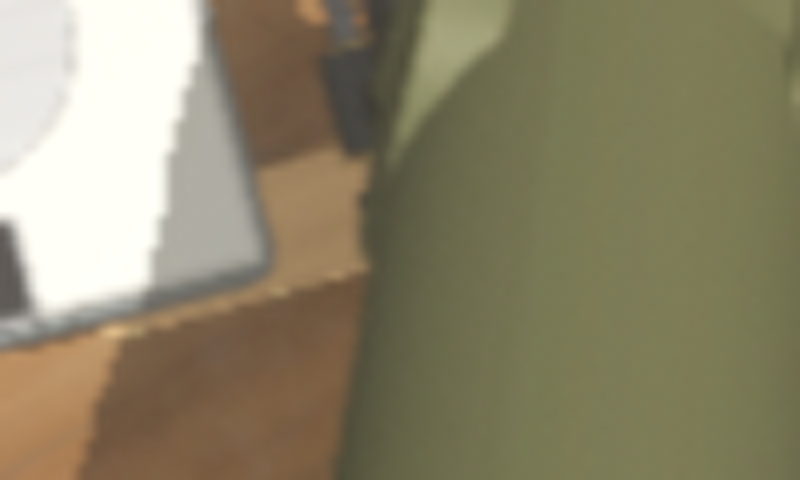

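Sustained contact at about 1.6 N, with the TCP exactly at the predicted snug position and the balance unmoved. I'll back off and rise.

```bash
python3 -m jog '[{"rot":[0,0,0],"travel":[0,0,0.01],"jaw":1},{"rot":[0,0,0],"travel":[0,0,0.04],"jaw":1},{"rot":[0,0,0],"travel":[-0.08,0,0.02],"jaw":1},{"rot":[0,0,0],"travel":[-0.12,0,0],"jaw":1},{"rot":[0,0,0],"travel":[-0.12,0,0],"jaw":1},{"rot":[0,0,0],"travel":[0,0,0],"jaw":1}]'
python3 - <<'E'
from h import *; import cv2
report(.4702,.0197,.06,np.radians(104))
i=ctrl.get_image("top")[:,:,::-1]; cv2.imwrite("pics/t7full.png",i)
cv2.imwrite("pics/t7.png",cv2.resize(i[190:280,275:425],None,fx=5.3,fy=5.3,interpolation=cv2.INTER_CUBIC))
i=ctrl.get_image("side")[:,:,::-1]
cv2.imwrite("pics/s7.png",cv2.resize(i[205:325,210:360],None,fx=5,fy=5,interpolation=cv2.INTER_CUBIC))
E
```

```text
time: 9.25
position: [0.4971, -0.0736, 0.1086]
tool_rot: [1.029, 1.31, -1.018]
ft_force: [0.5, -0.9, 1.0]
grip_width: 0.007
t 9.25 pos [ 0.4971 -0.0736  0.1086] F [ 0.47 -0.91  1.  ]
tool axes cols
 [[ 8.700e-03  9.694e-01  2.453e-01]
 [ 1.800e-03  2.453e-01 -9.695e-01]
 [-1.000e+00  8.900e-03  4.000e-04]]
shift tool units [ 0.1618 -0.012  -0.3237]
turn about x deg 0.19723171093517067 units 0.039446342187034134
down in tool [ 9.99960300e-01 -8.89947402e-03 -4.45235997e-04] tilt fix units [ 0.          0.00510203 -0.10198046]
```

View pics/t7.png

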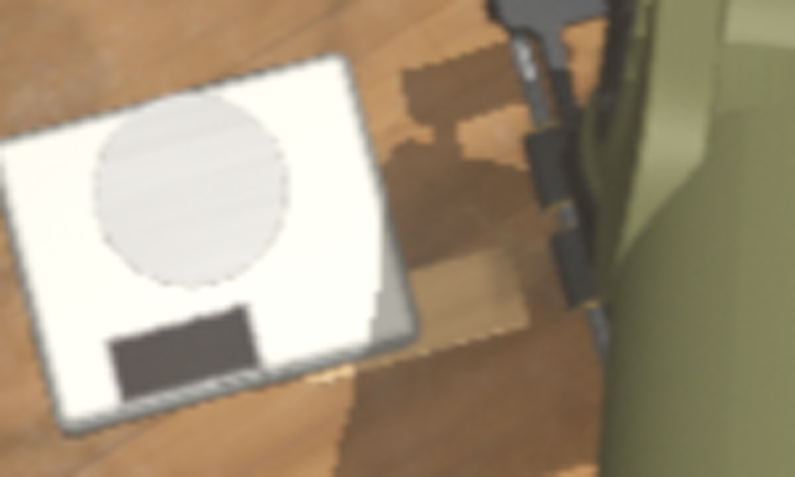

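View pics/s7.png

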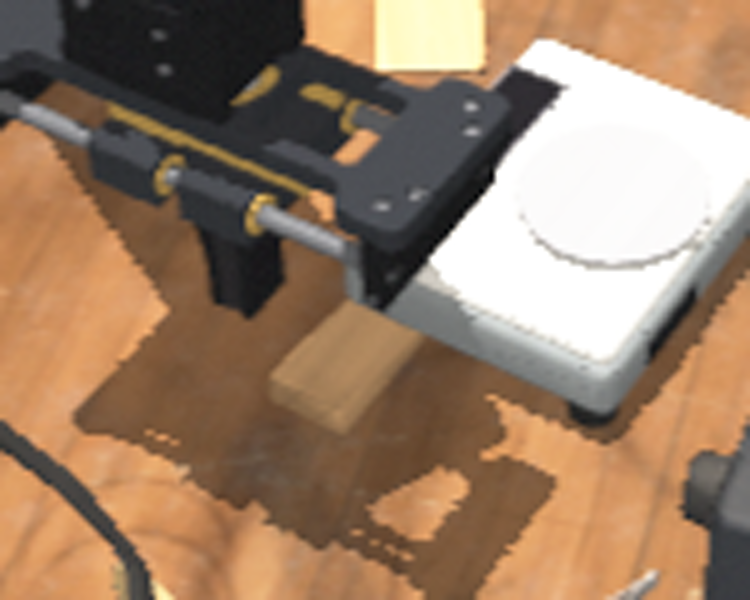

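```bash
python3 -m jog '[{"rot":[0,0,0],"travel":[0,-0.003,-0.081],"jaw":1},{"rot":[0,0,0],"travel":[0,-0.003,-0.081],"jaw":1},{"rot":[0,0,0],"travel":[0,-0.003,-0.081],"jaw":1},{"rot":[0,0,0],"travel":[0,-0.003,-0.081],"jaw":1},{"rot":[0,0,0],"travel":[0.06,0,0],"jaw":1},{"rot":[0,0,0],"travel":[0.06,0,0],"jaw":1},{"rot":[0,0,0],"travel":[0.03,0,0],"jaw":1},{"rot":[0,0,0],"travel":[0,0,0],"jaw":1}]'
python3 - <<'E'
from h import *
report(.4702,.0197,.052,np.radians(104))
T=lambda *u:unc("top",u,5.3,(275,190))
f=world(np.load("pose.npz")["b"],(-.048,-.063,.007))[:2]
phi=np.radians(103.8);d=np.array([np.cos(phi),np.sin(phi)]);n=np.array([-d[1],d[0]])
for u in((515,252),(529,325)):
  q=toworld("top",T(*u),.014)[:2]-f;print("heel",q@d,q@n)
E
```

```text
time: 10.15
position: [0.4642, 0.0196, 0.057]
tool_rot: [1.022, 1.319, -1.029]
ft_force: [0.4, -0.4, -0.3]
grip_width: 0.009
t 10.15 pos [0.4642 0.0196 0.057 ] F [ 0.41 -0.38 -0.26]
tool axes cols
 [[-4.400e-03  9.695e-01  2.452e-01]
 [-1.700e-03  2.452e-01 -9.695e-01]
 [-1.000e+00 -4.700e-03  5.000e-04]]
shift tool units [0.0167 0.0197 0.0045]
turn about x deg 0.1952256396782559 units 0.03904512793565118
down in tool [ 9.99988870e-01  4.68808532e-03 -5.31313762e-04] tilt fix units [-0.          0.00608841  0.0537215 ]
heel -0.06502564422069232 -0.011007258993409957
heel -0.06250474064124757 0.02120610984228269
```

```bash
python3 -m jog '[{"rot":[0,0,0.05],"travel":[0,0.02,0.005],"jaw":1},{"rot":[0,0,0],"travel":[0,0,0],"jaw":1}]'
python3 -m jog '[{"rot":[0,0,0],"travel":[0.007,0,0],"jaw":1},{"rot":[0,0,0],"travel":[0.004,0,0],"jaw":1}]'
python3 -m jog '[{"rot":[0,0,0],"travel":[0.003,0,0],"jaw":1},{"rot":[0,0,0],"travel":[0,0,0],"jaw":1}]'
python3 -m jog '[{"rot":[0,0,0],"travel":[0.003,0,0],"jaw":1},{"rot":[0,0,0],"travel":[0,0,0],"jaw":1}]'
```

```text
time: 10.35
position: [0.4737, 0.0199, 0.0598]
tool_rot: [1.028, 1.312, -1.02]
ft_force: [0.5, 0.8, 0.1]
grip_width: 0.007
time: 10.55
position: [0.4726, 0.0201, 0.056]
tool_rot: [1.028, 1.313, -1.021]
ft_force: [-0.4, -0.1, 0.3]
grip_width: 0.007
time: 10.75
position: [0.4722, 0.0201, 0.0548]
tool_rot: [1.027, 1.314, -1.021]
ft_force: [0.0, 0.1, -0.3]
grip_width: 0.005
time: 10.95
position: [0.4723, 0.0201, 0.0539]
tool_rot: [1.027, 1.314, -1.021]
ft_force: [1.1, 0.5, 0.2]
grip_width: 0.008
```

```bash
python3 -m jog '[{"rot":[0,0,0],"travel":[0.003,0,0],"jaw":1},{"rot":[0,0,0],"travel":[0,0,0],"jaw":1}]'
python3 -m jog '[{"rot":[0,0,0],"travel":[0.003,0,0],"jaw":1},{"rot":[0,0,0],"travel":[0,0,0],"jaw":1}]'
```

```text
time: 11.15
position: [0.4723, 0.0201, 0.053]
tool_rot: [1.027, 1.314, -1.021]
ft_force: [0.6, -0.0, 0.2]
grip_width: 0.007
time: 11.35
position: [0.4724, 0.0201, 0.0524]
tool_rot: [1.027, 1.314, -1.021]
ft_force: [-1.5, 0.6, 3.5]
grip_width: 0.007
```

```bash
python3 -m jog '[{"rot":[0,0,0],"travel":[0.001,0,0],"jaw":1},{"rot":[0,0,0],"travel":[0,0,0],"jaw":1}]'
python3 -m jog '[{"rot":[0,0,0],"travel":[0.001,0,0],"jaw":1},{"rot":[0,0,0],"travel":[0,0,0],"jaw":1}]'
```

```text
time: 11.55
position: [0.4724, 0.0201, 0.0524]
tool_rot: [1.027, 1.314, -1.021]
ft_force: [-2.1, -0.9, 6.6]
grip_width: 0.007
time: 11.75
position: [0.4724, 0.02, 0.0522]
tool_rot: [1.027, 1.314, -1.021]
ft_force: [-3.2, -0.9, 8.4]
grip_width: 0.004
```

```bash
python3 -m jog '[{"rot":[0,0,0],"travel":[0.001,0,0],"jaw":1},{"rot":[0,0,0],"travel":[0,0,0],"jaw":1}]'
python3 -m jog '[{"rot":[0,0,0],"travel":[0,0,0],"jaw":1},{"rot":[0,0,0],"travel":[0,0,0],"jaw":1},{"rot":[0,0,0],"travel":[0,0,0],"jaw":1},{"rot":[0,0,0],"travel":[0,0,0],"jaw":1},{"rot":[0,0,0],"travel":[0,0,0],"jaw":1}]'
```

```text
time: 11.95
position: [0.4724, 0.02, 0.0522]
tool_rot: [1.027, 1.314, -1.021]
ft_force: [-3.8, 0.0, 11.0]
grip_width: 0.009
time: 12.45
position: [0.4724, 0.02, 0.0522]
tool_rot: [1.027, 1.314, -1.021]
ft_force: [-4.1, -0.6, 10.2]
grip_width: 0.003
```

The corner holds 10–11 N with no sinking (z steady at 0.0522). I'll lift off slowly and move clear.

```bash
python3 -m jog '[{"rot":[0,0,0],"travel":[-0.003,0,0],"jaw":1},{"rot":[0,0,0],"travel":[-0.02,0,0],"jaw":1},{"rot":[0,0,0],"travel":[-0.1,0,0],"jaw":1},{"rot":[0,0,0],"travel":[-0.14,0,0],"jaw":1},{"rot":[0,0,0],"travel":[-0.14,0,0],"jaw":1},{"rot":[0,0,0],"travel":[-0.14,0,0.1],"jaw":1},{"rot":[0,0,0],"travel":[0,0,0.15],"jaw":1},{"rot":[0,0,0],"travel":[0,0,0.15],"jaw":1}]'
python3 -m jog '[{"rot":[0,0,0],"travel":[0,0,0.15],"jaw":1},{"rot":[0,0,0],"travel":[0,0,0.15],"jaw":1},{"rot":[0,0,0],"travel":[0,0,0.05],"jaw":1},{"rot":[0,0,0],"travel":[0,0,0],"jaw":1}]'
python3 - <<'E'
from h import *; import cv2
i=ctrl.get_image("top")[:,:,::-1]; cv2.imwrite("pics/t8full.png",i)
a=cv2.resize(i[190:280,275:425],None,fx=5,fy=5,interpolation=cv2.INTER_CUBIC)
cv2.imwrite("pics/t8.png",a)
i=ctrl.get_image("side")[:,:,::-1];cv2.imwrite("pics/s8full.png",i)
cv2.imwrite("pics/s8.png",cv2.resize(i[205:325,230:380],None,fx=5,fy=5,interpolation=cv2.INTER_CUBIC))
a=cv2.imread("pics/side0.png")[200:300,275:375].astype(int);b=i[200:300,275:375].astype(int)
print("diff>60 px",(abs(a-b).max(2)>60).sum())
E
```

```text
time: 13.25
position: [0.5023, -0.0962, 0.2149]
tool_rot: [1.028, 1.312, -1.016]
ft_force: [0.4, 0.2, -0.5]
grip_width: 0.007
time: 13.65
position: [0.5262, -0.2008, 0.2128]
tool_rot: [1.029, 1.31, -1.027]
ft_force: [0.0, 0.5, 0.3]
grip_width: 0.007
diff>60 px 225
```

View pics/t8.png

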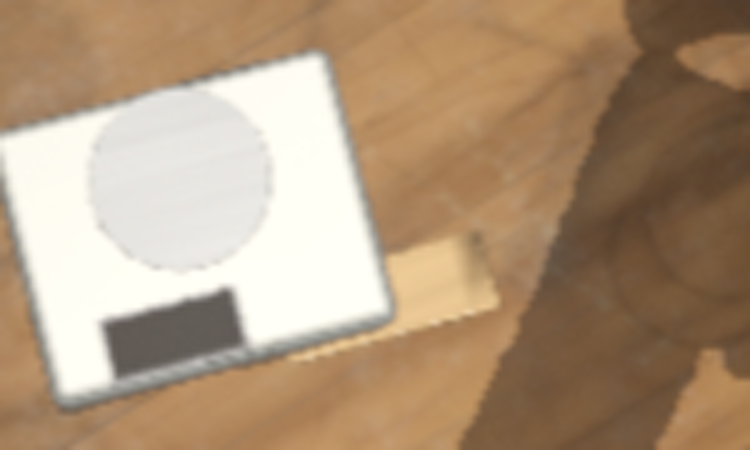

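View pics/s8.png

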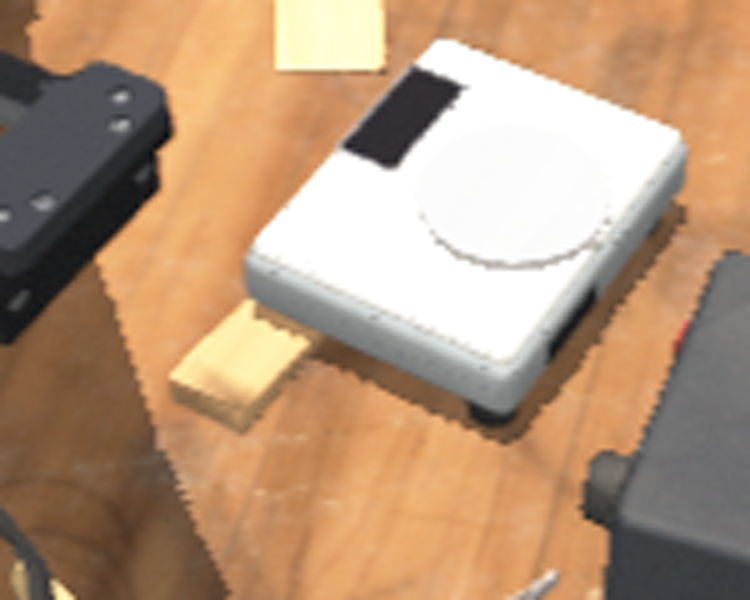

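View pics/s8full.png

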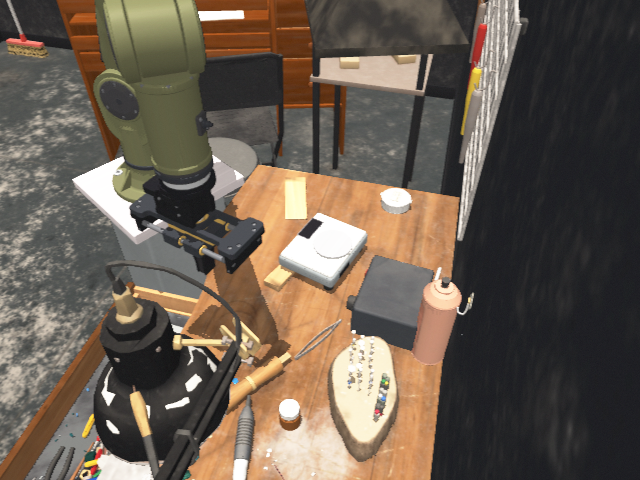

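The wedge sits under the corner, the balance outline is unchanged, and nothing else has moved. One last measurement of the wedge.

Run:
```python
from h import *
T=lambda *u:unc("top",u,5,(275,190)); S=lambda *u:unc("side",u,5,(230,205))
w=[("top",(-50,-18,14),T(477,231)),("top",(-50,18,14),T(500,302)),("top",(50,18,2),T(298,360)),("side",(-50,18,14),S(170,374)),("side",(-50,-18,0),S(245,433)),("side",(-50,18,0),S(174,400))]
p,r=fit(w,(.47,-.02,1.8));print(p,np.degrees(p[2]),r.round(1).tolist())
f=world(np.load("pose.npz")["b"],(-.048,-.063,.007))[:2]
c,s=np.cos(p[2]),np.sin(p[2]);d=f-p[:2];print("foot in wedge",d@[c,s],d@[-s,c])
st=ctrl.get_state();print(st["time"],st["ft_force"])
```

```text
[0.47169104 0.00654906 1.83053021] 104.88165537565304 [[0.1, -1.0], [-0.1, -0.2], [-1.7, 0.4], [-0.3, 0.5], [-0.1, -0.1], [-0.6, -0.2]]
foot in wedge 0.013083286800487912 -0.0019302263444400138
13.75 [0.37827003 0.21132193 0.68298158]
```

```bash
python3 -c "
from bench import ctrl
ctrl.close_job()"
```

```text
the job is handed in; nothing more can be done
```

I pushed the smaller wedge, thin end first, under the front right foot, showed that the balance no longer rocks, moved clear and handed the job in at about 13.8 s.

- **Push:** I used the shut fingertips on the wedge's heel and stopped at the first sustained contact force, about 1.6 N. The measured tool position then put the foot's middle over about x = 15.6 mm of the wedge.
- **Press:** I pressed about 2 mm from corner_top. The corner carried 10–11 N for about half a second with the height steady at 52.2 mm, so it no longer sinks. About 4 N of sideways force came with the press.
- **Last pictures:** The balance is where it was in both views. The other things look undisturbed, and the robot touches nothing.
- **Disagreement:** A final fit from the pictures put the foot over x = 13 mm and 2 mm off the wedge's centreline. The 2.5 mm gap from the target is about what the cameras can resolve, so I trusted the contact force and tool position. If the pictures were right, the foot would be raised by about 0.4 mm at most.

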